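# Clear the pile off the rail anvil

## Task

Clear the pile off the rail anvil so that it is free for forging: stand the wax tin in the round dish, lay the steel bolster in the small tray and the strapped wooden block in the long tray, each flat on the bottom, and put the bar end into the scrap box by pushing it down through the sprung flap. Keep the wax tin upright all the while, and leave the two railway spikes lying where they are.

Things in the scene. Friction and masses are not known exactly. Their poses are not given: they have to be found in the camera images.
- barend_c (a point): Bar end: a sawn-off scrap end of dark square steel bar, 60 x 20 x 20 mm, 0.19 kg, the topmost thing of the pile. It lies flat on top of either the bolster or the wax tin, roughly crosswise to the wooden block. The point is its centre; its x axis runs along its 60 mm length, z up, so it is gripped across y (20 mm).
- tin_c (a point): Wax tin: a closed round flat tin of bare aluminium with a paper band, 52 mm across, 28 mm high, 0.09 kg, standing upright on one half of the wooden block; the bolster is on the other half, about 100 mm away (which is which changes). The point is its centre, half-way up; z up.
- bolster_c (a point): Bolster: a dark steel block 46 (x) x 64 (y) x 28 (z) mm with one round and one square 16 mm hole through it from top to bottom, about 0.55 kg, lying on one half of the wooden block. The point is its centre (solid steel between the two holes); gripped across x (46 mm).
- block_c (a point): Strapped wooden block: hardwood, 60 (x) x 170 (y) x 45 (z) mm, a thin steel band round it near each end, 0.33 kg. Bottom of the pile: bolster and tin stand on it. It lies along the top of the rail anvil, a fixed piece of railway rail 380 mm long whose flat top is 68 mm wide and 105 mm above the bench. The point is its centre; gripped across x (60 mm).
- dish: Round dish for the wax tin: shallow round sheet-steel dish fixed to the bench, inner floor 92 mm across and 3 mm above the bench, flaring to 112 mm at its rim 14 mm above the bench. Origin: centre of its underside, on the bench.
- small_tray: Small tray for the bolster: low rectangular steel-angle tray fixed to the bench, 74 (x) x 92 (y) mm inside, walls 5 mm thick, floor 4 mm and wall tops 12 mm above the bench. Origin: centre of its underside, on the bench; its y axis runs along its longer side.
- long_tray: Long tray for the wooden block: low rectangular steel-angle tray with a plywood floor, fixed to the bench at the far left or far right, 88 (x) x 198 (y) mm inside, walls 6 mm thick, floor 4 mm and wall tops 14 mm above the bench. Origin: centre of its underside, on the bench; its y axis runs along its longer side.
- scrapbox: Scrap box: green sheet-steel box fixed to the bench, 150 x 150 mm, 140 mm high. A light aluminium flap level with the rim closes the whole 142 mm opening; hinged at the box's +x edge, it swings down into the box, -x edge first, to 54 degrees. A light spring shuts it; 0.4 N at its middle, or the bar end's weight, opens it. Fingers may follow in. Origin: centre of its underside, on the bench.
- spike: Railway spike: dark steel, 16 mm square shank and wider head, about 150 mm long and 20 mm high, lying loose on the bench. Leave it. Origin: on the bench at mid-length; x along the shank, away from its head.
- twisted_spike: Twisted railway spike: as the other one but with a twisted shank, about 150 mm long and 20 mm high, lying loose on the bench. Leave it. Origin: on the bench at mid-length; x along the shank, away from its head.

How it is judged (in metres and radians):
At the end, for the whole second after the job is handed in: Tin upright on the dish floor (centres within 24 mm), bolster flat on the small tray's floor and block flat on the long tray's floor (centres within 26 mm, not perched on a wall), bar end inside the scrap box below the flap; all released and at rest (horizontal distance between tin_c and dish below 0.024 m and z of tin_c in the frame of dish between 0.012 and 0.022 m and angle between each of tin_c, bolster_c, block_c's own z axis and vertical below 0.12 rad and linear speed of each of tin, bolster, block, barend below 0.02 m/s and angular speed of each of tin, bolster, block below 0.2 rad/s and horizontal distance between bolster_c and small_tray below 0.026 m and z of bolster_c in the frame of small_tray between 0.013 and 0.023 m and horizontal distance between block_c and long_tray below 0.026 m and z of block_c in the frame of long_tray between 0.021 and 0.032 m and x of barend_c in the frame of scrapbox between -0.075 and 0.075 m and y of barend_c in the frame of scrapbox between -0.075 and 0.075 m and z of barend_c in the frame of scrapbox below 0.085 m and angular speed of barend below 0.3 rad/s); the robot touches nothing.
It fails at once if the wax tin is tipped over (more than 35 degrees) (angle between tin_c's own z axis and vertical above 0.61 rad).
It fails at once if a railway spike is shifted by more than 25 mm (distance of any of spike, twisted_spike from where it was at the start of the episode above 0.025 m).
It also fails if it takes over 115 s, if anything falls off the work surface, if the arm or the gripper's body presses on something with over 40 N, if the wrist force passes 120 N, or if a joint passes its speed limit or range.

## Robot

A 6-joint arm with a two-finger parallel gripper is mounted at the origin on the work surface. World frame = base frame: x ahead of the robot, y to its left, z up, the work surface at z = 0. Lengths are in mm, angles in rad, forces in N, time in s.
With the tool pointing down it reaches from about 400 to 925 mm from the base axis. Payload 12.5 kg.
Tool frame: the origin (TCP) lies midway between the tips of the shut fingers; the grasp point (between the pads) lies 19 mm behind it (env.tcp_to_grasp is the distance from the TCP to the grasp point, in mm); z points along the fingers, y is the line along which they close (so a half turn about z gives the same grasp; the last joint's range is limited). The gripper opens to 95 mm and grips with 3 to 60 N. Pads are 20 mm wide; open, the fingers measure 119 mm over their backs; the gripper's body (75 mm by 180 mm) begins 59 mm behind the grasp point.
Start: joints at [1.023, 0.491, 1.559, -0, 1.092, -0.106], TCP at [267.216, 565.015, 214.661] pointing down, gripper open.
Joint ranges: [-3.1, 3.1], [-0.84, 2.19], [0.05, 2.79], [-1.13, 4.28], [0.06, 2.93], [-2.69, 2.69]. Speed limits (rad/s): [2.22, 2.22, 2.79, 3.14, 3.14, 3.14].

## Interface

Orientations are given as [roll, pitch, yaw] about the fixed x, y, z axes, in that order (R = Rz(yaw) Ry(pitch) Rx(roll)).
In Python, from cell import env gives the robot as it stands. The module is installed in compiled form; this text tells all that it offers.
- The arm moves only by the tool step_arm, never from a script. Its argument "plan" is a list that holds one entry, the list of rows, each a list of 5 numbers: the shift along the tool's x, y, z in mm, then the turn about the tool's z in degrees, then the opening, from -1 (shut) to 1 (fully open). A call has 1 to 8 rows; each row is the pose to reach, as a shift and turn from the pose commanded when the call began, along the tool's axes at that moment; what a row does not reach only later rows make up. A row lasts 1/12 s, in which the tool goes at most 41.7 mm and 7.16 degrees, less where a joint would pass 70% of its speed; a pose out of reach is approached as far as the arm can. A call with a gripper value outside its range is refused whole. The fingers move at their own pace and stop on an object; the grip force is fixed at half the most. Time passes only in rows, so rows that repeat a pose let the fingers close. It gives the time, the measured TCP pose, the force, the opening and the grip force at its end, in the units of the state.
- env.state(): the state, without advancing time (a new reading comes with each control period).
- env.read_camera(name): name is "side" or "top"; returns the picture (400x640x3 uint8, blue, green, red); there is no depth.
- env.get_calibration(name): a dict with "K" (3x3 intrinsics, pixels), "extrinsics" (4x4, takes a point from world to camera coordinates). Camera axes: x right, y up, looking along -z (the intrinsics and any distortion apply to the point x, -y, -z); pixel columns grow to the right and rows downward; lengths in mm; the calibration is good to about 2 mm. A picture is of the moment at which its call begins. get_calibration takes no time and is no camera call.
- env.job_done(): hands the job in; it is judged then, once.
The state is a dict: "t": time; "joints": joint angles; "qvel": joint speeds; "tau": joint torques, N m; "eef_pos": TCP position; "tcp_rot": TCP orientation; "ft_force": force on the tool from outside, world axes, zero at the start; "moment": the same for the moment, N m; "opening": opening from 0.0 (shut) to 1.0 (fully open); "grip_force": force on a finger pad.
Only numpy, scipy, OpenCV 4.12 (cv2) and the standard library are available. Lean on these libraries where they do the work, as an engineer would, in place of code of your own. Each camera call takes 0.05 s, during which the arm holds its last target. There are 200 camera calls.

## Working session

There is one attempt and no reset: what is moved stays moved. The work goes in short steps, Python scripts to look and compute and a tool call to move; the robot and the scene stay as the last step left them, time stands still between calls to the robot, and variables do not carry over. Pictures are saved under pics/ and viewed, at most 14 in all, crops included, and the job is handed in when it is done.

Besides the shell and the picture viewer there is one more tool, called after "Request:" by a JSON object that holds its "op" and its "data", one argument or row to a line. step_arm: Moves the arm, as the interface text tells. Its arguments: {"type":"object","properties":{"plan":{"type":"array"}},"required":["plan"]}

```bash
mkdir -p pics
cat > h.py <<'E'
import numpy as np, cv2
from cell import env
def shot(n,f):
    im=env.read_camera(n); cv2.imwrite('pics/'+f,im); return im
def ray(n,u,v):
    c=env.get_calibration(n);K=np.array(c['K']);E=np.array(c['extrinsics'])
    d=np.linalg.inv(K)@[u,v,1]; d=np.array([d[0],-d[1],-d[2]])
    R=E[:3,:3];t=E[:3,3]; return -R.T@t, R.T@d
def at(n,u,v,z):
    o,d=ray(n,u,v); return (o+d*(z-o[2])/d[2])[:2].round(1)
def proj(n,p):
    c=env.get_calibration(n);K=np.array(c['K']);E=np.array(c['extrinsics'])
    q=E[:3,:3]@np.array(p,float)+E[:3,3]; q=K@[q[0],-q[1],-q[2]]; return (q[:2]/q[2]).round(1)
E
python3 - <<'E'
from h import *
s=env.state();print({k:np.round(v,3) for k,v in s.items()})
print(env.get_calibration('top'),env.get_calibration('side'))
shot('top','t0.png');shot('side','s0.png')
E
```

```text
{'t': np.float64(0.0), 'joints': array([ 1.023,  0.492,  1.559,  0.   ,  1.092, -0.106]), 'qvel': array([ 0.   , -0.002,  0.   ,  0.   ,  0.001, -0.001]), 'tau': array([-2.0000e-03, -6.1265e+01, -2.5818e+01,  6.9000e-02,  4.8000e-02,
       -0.0000e+00]), 'eef_pos': array([267.071, 564.783, 214.056]), 'tcp_rot': array([-3.14, -0.  ,  2.7 ]), 'ft_force': array([0.007, 1.046, 0.448]), 'moment': array([-0.011,  0.086, -0.012]), 'grip_force': np.float64(0.0), 'opening': np.float64(0.999)}
{'K': array([[383.22874509,   0.        , 316.9403746 ],
       [  0.        , 383.22874509, 194.17887328],
       [  0.        ,   0.        ,   1.        ]]), 'extrinsics': array([[ 2.76247144e-02, -9.99572736e-01,  9.55097614e-03,
        -2.12783986e+01],
       [ 9.81397548e-01,  2.89359033e-02,  1.89793484e-01,
        -5.49391811e+02],
       [-1.89988758e-01,  4.13031378e-03,  9.81777578e-01,
        -1.04264273e+03],
       [ 0.00000000e+00,  0.00000000e+00,  0.00000000e+00,
         1.00000000e+00]])} {'K': array([[409.04789322,   0.        , 316.95110803],
       [  0.        , 409.04789322, 199.8689254 ],
       [  0.        ,   0.        ,   1.        ]]), 'extrinsics': array([[ 9.00845049e-01, -4.33554113e-01,  2.25616803e-02,
        -4.78124037e+02],
       [ 2.17692771e-01,  4.96066617e-01,  8.40552062e-01,
        -2.37596882e+02],
       [-3.75616900e-01, -7.52295649e-01,  5.41260752e-01,
        -8.57262966e+02],
       [ 0.00000000e+00,  0.00000000e+00,  0.00000000e+00,
         1.00000000e+00]])}
```

View pics/t0.png

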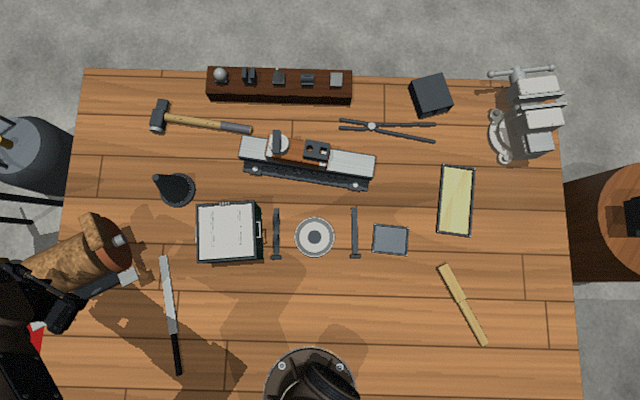

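View pics/s0.png

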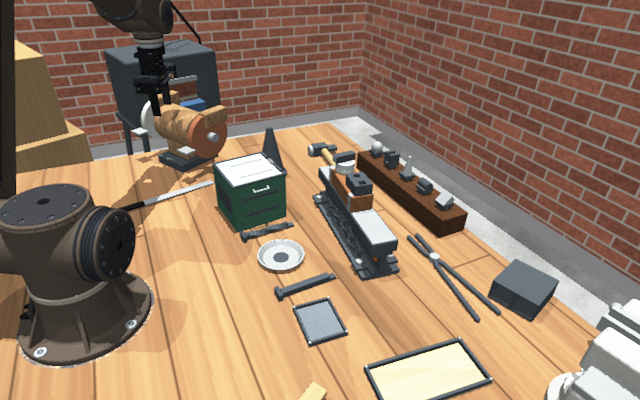

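The top view shows the bar end on the tin at about (277,142), the bolster at (316,151) on the block, and the rail from (240,150) to (375,170). The box is at (228,232), the dish at (315,237), the small tray at (390,240) and the long tray at (456,200). The spikes are at (277,233) and (354,233). I'll zoom in next.

Run:
```python
import cv2
t=cv2.imread('pics/t0.png');s=cv2.imread('pics/s0.png')
cv2.imwrite('pics/t0a.png',cv2.resize(t[120:195,235:385],(800,400),interpolation=cv2.INTER_CUBIC))
cv2.imwrite('pics/t0b.png',cv2.resize(t[155:275,185:485],(800,320),interpolation=cv2.INTER_CUBIC))
cv2.imwrite('pics/s0a.png',cv2.resize(s[140:240,310:410],(600,600),interpolation=cv2.INTER_CUBIC))
```

```text
(no output)
```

View pics/t0a.png

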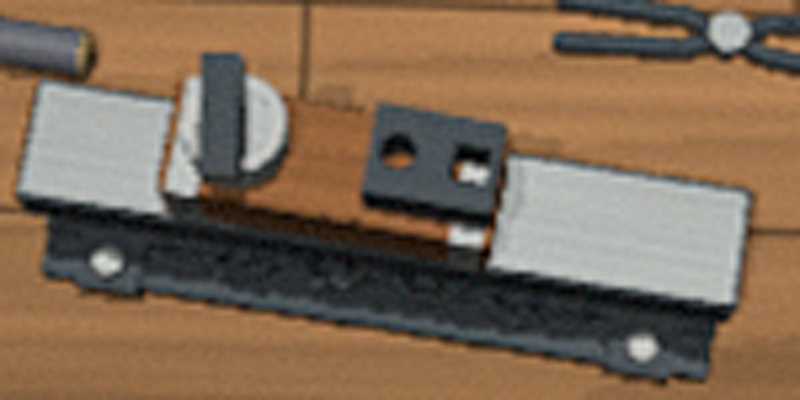

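View pics/t0b.png

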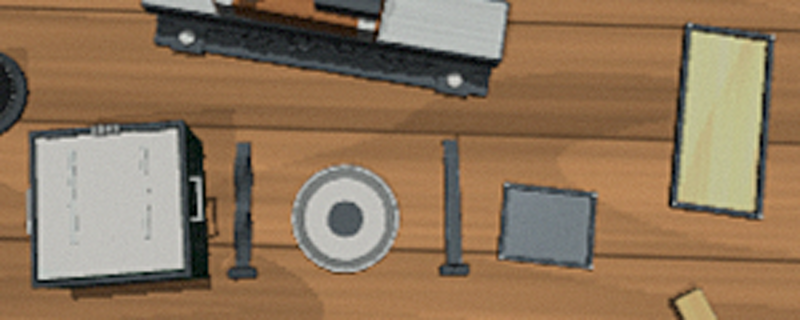

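View pics/s0a.png

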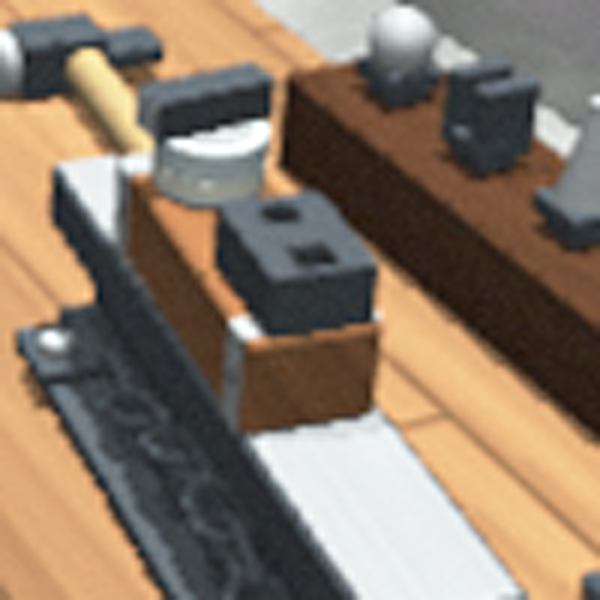

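Crop positions: the bar end's top spans (202..243, 54..170), the tin circle x 182–289 with its top at 73, and the bolster's far corners are (378,103) and (507,125). The lower crop gives the rim corners of the box and trays. I'll fit box models through both views.

```bash
cat > fit.py <<'E'
from h import *
from scipy.optimize import least_squares
def P(c,x,y):
    o,s={'a':((235,120),16/3),'b':((185,155),8/3),'s':((310,140),6)}[c]
    return ('side' if c=='s' else 'top'),(x+.5)/s-.5+o[0],(y+.5)/s-.5+o[1]
def fit(name,size,zb,pts,x0):
    h=np.array(size)/2
    def corners(p):
        c,s=np.cos(p[2]),np.sin(p[2]); out=[]
        for cr,x,y,sx,sy,top in pts:
            a,b=sx*h[0],sy*h[1]; n,u,v=P(cr,x,y)
            out.append(proj(n,[p[0]*100+c*a-s*b,p[1]*100+s*a+c*b,zb+top*size[2]])-[u,v])
        return np.array(out)
    r=least_squares(lambda p:corners(p).ravel(),[x0[0]/100,x0[1]/100,x0[2]],diff_step=.01)
    print(name,(r.x[:2]*100).round(1),'yaw',r.x[2].round(3)); print(corners(r.x).round(1).tolist())
if __name__=='__main__':
    fit('bar',(60,20,20),178,[('a',202,54,1,1,1),('a',243,54,1,-1,1),('a',203,178,-1,1,0),('a',241,180,-1,-1,0),('s',152,136,-1,-1,0),('s',272,110,1,-1,0)],(680,80,0))
    fit('bolster',(46,64,28),150,[('a',378,103,1,1,1),('a',507,125,1,-1,1),('a',492,215,-1,-1,0),('a',362,203,-1,1,0),('s',218,205,-1,1,1),('s',328,195,1,1,1),('s',378,265,1,-1,1),('s',258,275,-1,-1,1),('s',375,315,1,-1,0)],(680,0,0))
    fit('block',(60,170,45),105,[('s',240,345,-1,-1,1),('s',380,322,1,-1,1),('s',245,435,-1,-1,0),('s',378,412,1,-1,0),('s',128,180,-1,1,1),('a',490,268,-1,-1,0)],(680,40,0))
    fit('rail',(68,380,105),0,[('a',42,80,1,1,1),('a',748,188,1,-1,1),('a',735,305,-1,-1,1),('a',18,198,-1,1,1)],(680,40,0))
    fit('box',(150,150,140),0,[('b',30,133,1,1,1),('b',185,122,1,-1,1),('b',190,278,-1,-1,1),('b',35,286,-1,1,1)],(500,200,0))
    fit('small',(84,102,12),0,[('b',505,184,1,1,1),('b',597,193,1,-1,1),('b',592,270,-1,-1,1),('b',500,260,-1,1,1)],(500,-200,0))
    fit('long',(100,210,14),0,[('b',686,24,-1,1,1),('b',775,35,1,1,1),('b',762,218,1,-1,1),('b',671,207,-1,-1,1)],(600,-350,-1.5))
    print('dish',at(*P('b',346,218),14))
    th=np.linspace(0,6.28,90)
    def ext(p):
        o=[]
        C=lambda n,z:np.array([proj(n,[p[0]*100+26*np.cos(t),p[1]*100+26*np.sin(t),z]) for t in th])
        A=C('top',178);B=C('top',150);S=np.r_[C('side',178),C('side',150)]
        l=[A[:,0].min()-P('a',182,0)[1],A[:,0].max()-P('a',289,0)[1],A[:,1].min()-P('a',0,73)[2],B[:,1].max()-P('a',0,188)[2],S[:,0].min()-P('s',154,0)[1],S[:,0].max()-P('s',270,0)[1],S[:,1].max()-P('s',0,207)[2]]
        return np.array(l)
    r=least_squares(ext,[6.8,.8],diff_step=.01);print('tin',r.x*100,ext(r.x).round(1))
    for n,q in(('spikeL',[(243,142),(243,280)]),('spikeR',[(452,138),(454,276)])): print(n,[at(*P('b',*a),15) for a in q])
E
python3 fit.py
```

```text
bar [657.1 104.5] yaw 0.0
[[-0.6, -0.5], [-0.4, -0.2], [-1.1, 1.1], [-0.4, 1.0], [1.1, 1.1], [1.0, 1.3]]
bolster [642.1   0. ] yaw 0.0
[[-1.4, 2.0], [-0.9, -1.3], [1.2, 1.8], [1.3, 3.3], [-0.9, 0.9], [-3.4, -1.0], [2.0, -0.8], [5.5, 1.4], [1.3, 0.7]]
block [638.6  52.7] yaw 0.0
[[3.9, 0.7], [1.8, -0.8], [1.8, 1.1], [0.3, -0.4], [-8.8, -2.7], [0.9, 0.1]]
rail [648.1  25.3] yaw 0.0
[[-3.3, 7.1], [0.6, -9.0], [3.1, -7.4], [-0.4, 8.6]]
box [429.7 226.1] yaw 0.0
[[3.4, -3.2], [2.7, 2.6], [-2.5, 2.4], [-3.6, -2.2]]
small [ 429.3 -222.5] yaw 0.0
[[-1.3, 1.1], [-1.0, -1.3], [1.4, -1.1], [0.6, 1.6]]
long [ 553.5 -418.3] yaw -1.684
[[0.1, -0.5], [-0.2, -0.0], [0.2, 0.6], [0.1, -0.1]]
dish [432.3  -1.9]Traceback (most recent call last):
  File "fit.py", line 32, in <module>
    r=least_squares(ext,[6.8,.8],diff_step=.01);print('tin',r.x*100,ext(r.x).round(1))
    return func(*args, **kwargs)
    result = trf(vector_fun.fun, vector_fun.jac, x0, f0, J0, lb, ub, ftol, xtol,
                 gtol, max_nfev, x_scale, loss_function, tr_solver,
                 tr_options.copy(), verbose, callback=cal
[... 1070 characters left out ...]
np.atleast_1d(self.fun(x))
                         ~~~~~~~~^^^
    return self.f(x, *self.args, **self.kwargs)
           ~~~~~~^^^^^^^^^^^^^^^^^^^^^^^^^^^^^^
  File "fit.py", line 29, in ext
    A=C('top',178);B=C('top',150);S=np.r_[C('side',178),C('side',150)]
                                          ~^^^^^^^^^^^^
  File "fit.py", line 28, in <lambda>
    C=lambda n,z:np.array([proj(n,[p[0]*100+26*np.cos(t),p[1]*100+26*np.sin(t),z]) for t in th])
                           ~~~~^^^^^^^^^^^^^^^^^^^^^^^^^^^^^^^^^^^^^^^^^^^^^^^^^^^
  File "h.py", line 12, in proj
    c=env.get_calibration(n);K=np.array(c['K']);E=np.array(c['extrinsics'])
ValueError: time passes only in moves, steps and waits
```

```bash
python3 - <<'E'
s=open('h.py').read()
s=s.replace("def shot","CAL={n:env.get_calibration(n) for n in('top','side')}\ndef shot").replace("c=env.get_calibration(n)","c=CAL[n]").replace("return (q[:2]/q[2]).round(1)","return q[:2]/q[2]")
open('h.py','w').write(s)
f=open('fit.py').read().replace(",diff_step=.01",""); open('fit.py','w').write(f)
E
python3 fit.py
```

```text
bar [657.1 104.3] yaw 0.001
[[-0.5, -0.5], [-0.3, -0.3], [-1.0, 1.2], [-0.3, 1.0], [1.2, 1.1], [1.0, 1.3]]
bolster [643.6   1.9] yaw -0.178
[[-0.2, -0.4], [-0.2, 0.3], [-1.3, 3.1], [-0.6, 0.6], [0.6, -0.6], [-0.5, -1.0], [0.8, -0.1], [2.8, 0.5], [0.1, 1.4]]
block [648.3  50.6] yaw -0.167
[[1.6, 0.2], [1.4, 0.9], [-0.5, 0.7], [-0.1, 1.2], [-1.2, -4.6], [-0.6, 1.4]]
rail [647.8  26. ] yaw -0.125
[[-0.9, -0.7], [1.3, -0.7], [0.7, 0.9], [-1.1, 0.3]]
box [429.4 226. ] yaw 0.097
[[0.5, -0.3], [-0.0, 0.0], [0.4, -0.5], [-0.8, 0.7]]
small [ 429.6 -222.7] yaw -0.074
[[-0.1, -0.2], [0.1, -0.0], [0.4, 0.0], [-0.4, 0.1]]
long [ 553.5 -418.3] yaw -1.683
[[0.1, -0.5], [-0.3, -0.0], [0.1, 0.6], [0.1, -0.1]]
dish [432.3  -1.9]
tin [657.99063268  98.48097635] [-0.4 -0.3 -0.   0.8  0.1  0.9  0.5]
spikeL [array([512.4, 113.8]), array([362.8, 106.6])]
spikeR [array([ 523.6, -116.3]), array([ 373.3, -119.9])]
```

```bash
cat > go.py <<'E'
import sys
from h import *
# python3 go.py x y z yaw(rad, mod pi) [more waypoints...] -> shift+turn rows from current pose
s=env.state();p=np.array(s['eef_pos']);psi=s['tcp_rot'][2];c,n=np.cos(psi),np.sin(psi)
a=[float(v) for v in sys.argv[1:]]
for i in range(0,len(a),4):
    d=np.array(a[i:i+3])-p; yaw=a[i+3]; j1=np.arctan2(a[i+1],a[i])
    cand=[yaw+k*np.pi for k in range(-2,3)]; cand=[q for q in cand if abs((j1+np.pi/2-q))<2.6]
    q=min(cand,key=lambda q:abs(q-(psi if i==0 else last))); last=q
    print(np.round([c*d[0]+n*d[1],n*d[0]-c*d[1],-d[2],np.degrees(psi-q)],1),'dist',np.linalg.norm(d).round(),'j6',round(j1+np.pi/2-q,2))
E
python3 go.py 267 565 320 3.1416 450 340 320 3.1416 657 104 320 3.1416
```

```text
[ 2.000e-01  1.000e-01 -1.059e+02 -2.530e+01] dist 106.0 j6 -0.44
[-261.5 -125.  -105.9  -25.3] dist 309.0 j6 -0.92
[-549.5 -249.9 -105.9  -25.3] dist 613.0 j6 -1.41
```

Request:
{"op": "step_arm", "data": {
  "plan": [
    [[0,0,-106,-25.3,1],[0,0,-106,-25.3,1],[0,0,-106,-25.3,1],[-260,-125,-106,-25.3,1],[-260,-125,-106,-25.3,1],[-260,-125,-106,-25.3,1],[-260,-125,-106,-25.3,1],[-260,-125,-106,-25.3,1]]
  ]
}}

```text
t: 0.77
eef_pos: [399.0, 401.4, 320.5]
tcp_rot: [-3.141, -0.0, -3.141]
ft_force: [0.3, -0.0, 0.1]
opening: 1.005
grip_force: 0.0
```

```bash
sed -i "s/psi=s\['tcp_rot'\]\[2\]/psi=s['joints'][0]+np.pi\/2-s['joints'][5]/" go.py && python3 go.py 657 104 320 3.1416 657 104 240 3.1416
```

```text
[-257.9 -297.5    0.5    0. ] dist 394.0 j6 -1.41
[-257.9 -297.5   80.5    0. ] dist 402.0 j6 -1.41
```

Request:
{"op": "step_arm", "data": {
  "plan": [
    [[-258,-297,0,0,1],[-258,-297,0,0,1],[-258,-297,0,0,1],[-258,-297,0,0,1],[-258,-297,0,0,1],[-258,-297,0,0,1],[-258,-297,0,0,1],[-258,-297,0,0,1]]
  ]
}}

```text
t: 1.43
eef_pos: [617.8, 149.5, 320.4]
tcp_rot: [3.142, -0.0, 3.141]
ft_force: [0.1, 1.0, 0.3]
opening: 1.002
grip_force: 0.0
```

```bash
python3 go.py 657 104 240 3.1416 657 104 181.5 3.1416
```

```text
[-39.2 -45.5  80.4  -0. ] dist 100.0 j6 -1.41
[-39.2 -45.5 138.9  -0. ] dist 151.0 j6 -1.41
```

Request:
{"op": "step_arm", "data": {
  "plan": [
    [[-39,-45,0,0,1],[-39,-45,0,0,1],[-39,-45,100,0,1],[-39,-45,100,0,1],[-39,-45,100,0,1],[-39,-45,100,0,1],[-39,-45,100,0,1]]
  ]
}}

```text
t: 2.02
eef_pos: [655.9, 106.4, 220.4]
tcp_rot: [3.142, -0.001, 3.141]
ft_force: [-0.6, 0.3, 0.8]
opening: 0.997
grip_force: 0.0
```

```bash
python3 go.py 657 104 181.5 3.1416
python3 - <<'E'
from h import *
t=shot('top','t1.png');s=shot('side','s1.png')
a=cv2.resize(t[110:190,230:350],(600,400),interpolation=cv2.INTER_CUBIC);b=cv2.resize(s[90:240,300:400],(200*4//3,400),interpolation=cv2.INTER_CUBIC)
cv2.imwrite('pics/c1.png',np.hstack([a[:,:530],b]))
E
```

```text
[-1.1 -2.4 38.9 -0. ] dist 39.0 j6 -1.41
```

View pics/c1.png

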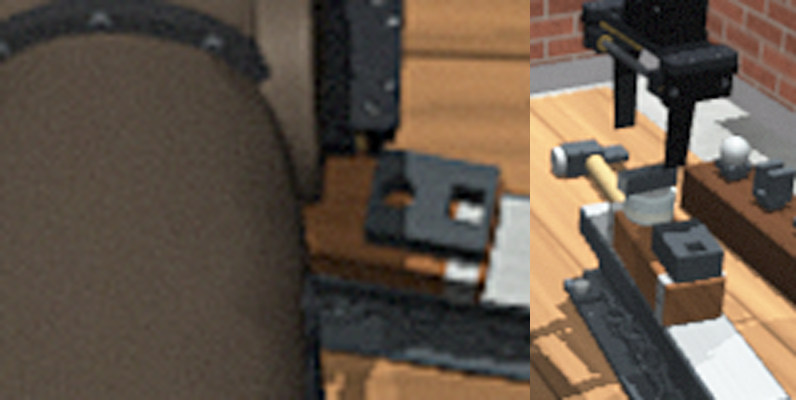

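The top view is blocked by the arm. The side view shows the fingers either side of the bar end, so I'll go down and grip.

Request:
{"op": "step_arm", "data": {
  "plan": [
    [[-1,-2,20,0,1],[-1,-2,38,0,1],[-1,-2,38,0,1],[-1,-2,38,0,0.2],[-1,-2,38,0,-0.2],[-1,-2,38,0,-1],[-1,-2,38,0,-1],[-1,-2,38,0,-1]]
  ]
}}

```text
t: 2.78
eef_pos: [657.2, 104.5, 183.6]
tcp_rot: [3.141, 0.001, 3.141]
ft_force: [-0.5, -0.5, -0.3]
opening: 0.707
grip_force: 0.0
```

```bash
python3 -c "
from h import *
s=env.state();print(s['opening'],s['grip_force'],s['ft_force'],s['eef_pos'])"
```

```text
0.7071008334485648 0.0 [-0.54536033 -0.45393499 -0.34427979] [657.16039069 104.48600045 183.56017451]
```

Request:
{"op": "step_arm", "data": {
  "plan": [
    [[0,0,1.5,0,-1],[0,0,1.5,0,-1],[0,0,1.5,0,-1],[0,0,1.5,0,-1],[0,0,1.5,0,-1],[0,0,1.5,0,-1],[0,0,1.5,0,-1],[0,0,1.5,0,-1]]
  ]
}}

```text
t: 3.45
eef_pos: [656.9, 104.4, 181.1]
tcp_rot: [3.141, -0.0, 3.141]
ft_force: [0.7, 0.1, 0.1]
opening: 0.211
grip_force: 29.9
```

Request:
{"op": "step_arm", "data": {
  "plan": [
    [[0,0,0,0,-1],[0,0,0,0,-1],[0,0,0,0,-1],[0,0,0,0,-1],[0,0,0,0,-1]]
  ]
}}

```text
t: 3.87
eef_pos: [656.9, 104.5, 181.1]
tcp_rot: [3.141, 0.0, 3.141]
ft_force: [-1.1, -0.1, 0.5]
opening: 0.21
grip_force: 29.9
```

```bash
python3 go.py 657 104 260 3.1416 520 165 260 2.4 389 222 260 1.668
```

```text
[ -0.1  -0.5 -78.9  -0. ] dist 79.0 j6 -1.41
[136.9  60.5 -78.9  42.5] dist 169.0 j6 -0.52
[267.9 117.5 -78.9  84.4] dist 303.0 j6 0.42
```

Request:
{"op": "step_arm", "data": {
  "plan": [
    [[0,0,-40,0,-1],[0,0,-79,0,-1],[30,15,-79,7,-1],[60,28,-79,14,-1],[90,42,-79,21,-1],[120,55,-79,28,-1],[150,68,-79,35,-1],[180,81,-79,42,-1]]
  ]
}}

```text
t: 4.53
eef_pos: [475.2, 185.8, 260.0]
tcp_rot: [-3.141, -0.0, 2.402]
ft_force: [0.5, 0.7, -2.3]
opening: 0.211
grip_force: 29.9
```

```bash
python3 go.py 389 222 260 1.668
```

```text
[ 88.1 -31.3  -0.   42.1] dist 93.0 j6 0.42
```

Request:
{"op": "step_arm", "data": {
  "plan": [
    [[20,-7,0,7,-1],[40,-14,0,14,-1],[60,-21,0,21,-1],[88,-31,0,28,-1],[88,-31,0,35,-1],[88,-31,0,42,-1],[88,-31,60,42,-1],[88,-31,95,42,-1]]
  ]
}}

```text
t: 5.2
eef_pos: [391.5, 221.8, 177.4]
tcp_rot: [3.136, -0.002, 1.675]
ft_force: [1.5, 0.8, -3.7]
opening: 0.21
grip_force: 29.9
```

```bash
python3 go.py 389 222 150 1.668 389 222 88 1.668
```

```text
[ 0.4 -2.5 27.4  0.4] dist 28.0 j6 0.42
[ 0.4 -2.5 89.4  0.4] dist 89.0 j6 0.42
```

Request:
{"op": "step_arm", "data": {
  "plan": [
    [[0,-1,15,0.4,-1],[0,-1,30,0.4,-1],[0,-1,45,0.4,-1],[0,-1,60,0.4,-1],[0,-1,75,0.4,-1],[0,-1,75,0.4,-1]]
  ]
}}

```text
t: 5.7
eef_pos: [388.8, 220.8, 99.9]
tcp_rot: [-3.138, 0.001, 1.668]
ft_force: [-0.6, 0.3, -2.0]
opening: 0.21
grip_force: 29.9
```

Run:
```python
from h import *
t=shot('top','t2.png');s=shot('side','s2.png')
a=cv2.resize(t[170:290,170:310],(467,400),interpolation=cv2.INTER_CUBIC);b=cv2.resize(s[110:240,180:310],(320,320),interpolation=cv2.INTER_CUBIC)
b=cv2.copyMakeBorder(b,0,80,0,0,cv2.BORDER_CONSTANT)
cv2.imwrite('pics/c2.png',np.hstack([a,b]))
```

```text
(no output)
```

View pics/c2.png

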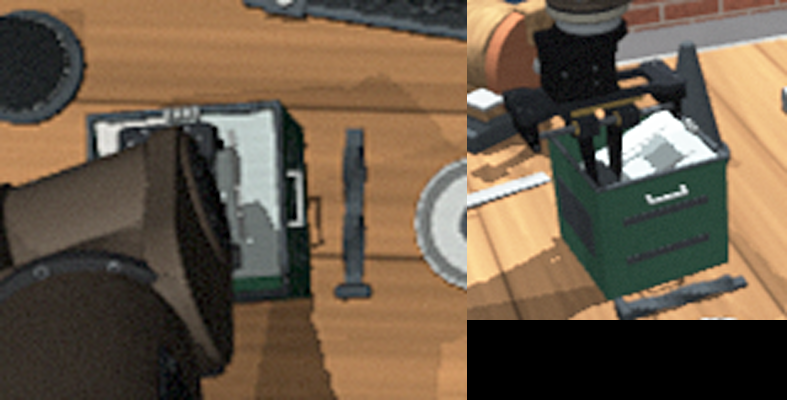

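The flap is open with the fingers inside, hinged at the far side. I'll go a bit lower and release with a small opening.

Request:
{"op": "step_arm", "data": {
  "plan": [
    [[0,0,16,0,-1],[0,0,20,0,-1],[0,0,20,0,-1],[0,0,20,0,-0.3],[0,0,20,0,-0.3],[0,0,20,0,-0.3],[0,0,20,0,-0.3],[0,0,20,0,-0.3]]
  ]
}}

```text
t: 6.47
eef_pos: [389.9, 221.3, 82.2]
tcp_rot: [3.141, -0.0, 1.668]
ft_force: [-0.3, 0.5, -0.2]
opening: 0.349
grip_force: 0.2
```

Request:
{"op": "step_arm", "data": {
  "plan": [
    [[0,0,0,0,-0.3],[0,0,0,0,-0.3],[0,0,-40,0,-0.3],[0,0,-80,0,-0.3],[0,0,-120,0,-0.3],[0,0,-160,0,-0.3],[0,0,-190,0,-0.3],[0,0,-190,0,0]]
  ]
}}

```text
t: 7.13
eef_pos: [391.4, 221.9, 277.3]
tcp_rot: [3.133, -0.003, 1.668]
ft_force: [-0.7, 0.5, -0.3]
opening: 0.382
grip_force: 0.0
```

```bash
python3 - <<'E'
from h import *
t=shot('top','t3.png');s=shot('side','s3.png')
a=cv2.resize(t[110:280,170:360],(447,400),interpolation=cv2.INTER_CUBIC);b=cv2.resize(s[110:240,180:310],(320,320),interpolation=cv2.INTER_CUBIC)
b=cv2.copyMakeBorder(b,0,80,0,0,cv2.BORDER_CONSTANT)
cv2.imwrite('pics/c3.png',np.hstack([a,b]))
E
python3 go.py 658 98.5 270 1.42 658 98.5 200 1.42
```

```text
[-148.3  254.9    2.5   14.2] dist 295.0 j6 0.3
[-148.3  254.9   72.5   14.2] dist 304.0 j6 0.3
```

View pics/c3.png

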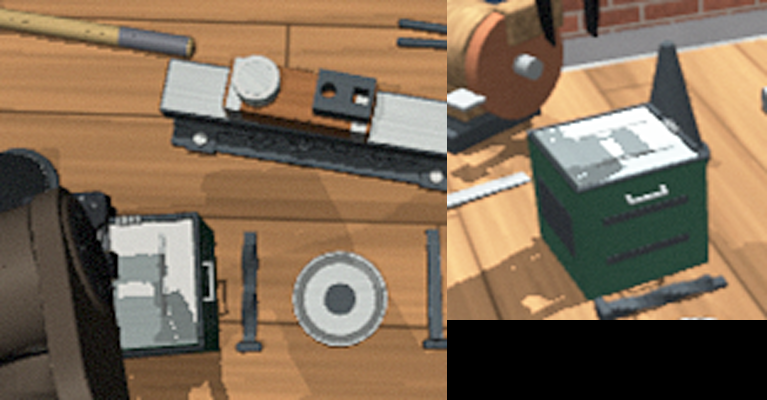

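The flap is shut and the bar end is inside. The pile is unmoved: tin at crop (256,80), bolster at (345,93). I'll refine the tin and bolster numerically.

Run:
```python
from h import *
t=cv2.imread('pics/t3.png')
g=t.astype(int)
# tin: bright neutral near (279,143)
m=((g.min(2)>150)&(g.max(2)-g.min(2)<35)).astype(np.uint8)
w=np.zeros_like(m);w[130:160,262:296]=m[130:160,262:296]
for r in w[130:158,264:296]: print(''.join('#' if x else '.' for x in r))
m2=(g.max(2)<95)&(g.max(2)-g.min(2)<30)
print('bolster')
for r in m2[135:170,298:338]: print(''.join('#' if x else '.' for x in r))
print(at('top',279,143.6,178))
for x,y in((658,98.5),(643.6,1.9)): print(proj('top',[x,y,178]))
```

```text
................................
................................
................................
................................
...........########.............
......###############...........
......################..........
......#################.........
.....##################.........
###..###################........
###..###################........
###..####################.......
###..####################.......
###.#####################.......
##..####################........
##..####################........
##..####################........
#...###################.........
##.####################.........
#..###################..........
#..####..###########............
#..#####..#########.............
#.######........................
..######........................
..######........................
..######........................
#....##.........................
#...............................
bolster
........................................
........................................
........................................
........................................
....
[... 636 characters left out ...]
#...#..........
.....###..........#.#..#######..........
.....#########............##.#..........
.....#############.#.........##.........
......##################.#...##.........
..........###################...........
................#############...........
.....................########...........
####....................####............
..##.#####..............................
#......###.###..........................
#####...##...#..#####...................
###########.#.......#####...............
################....#########...........
#############################...........
############################............
[655.9  96.8]
[278.38197447 142.82341744]
[315.50900863 149.25375312]
```

Request:
{"op": "step_arm", "data": {
  "plan": [
    [[-148,255,0,14,0.6],[-148,255,0,14,0.6],[-148,255,0,14,0.6],[-148,255,0,14,0.6],[-148,255,0,14,0.6],[-148,255,0,14,0.6],[-148,255,0,14,0.6],[-148,255,0,14,0.6]]
  ]
}}

```text
t: 7.9
eef_pos: [662.1, 95.3, 267.8]
tcp_rot: [-3.139, 0.001, 1.421]
ft_force: [0.3, 0.8, 0.4]
opening: 0.799
grip_force: 0.0
```

```bash
python3 go.py 658 98.5 157 1.42
```

```text
[  2.5  -4.6 110.8   0. ] dist 111.0 j6 0.3
```

Request:
{"op": "step_arm", "data": {
  "plan": [
    [[2,-3,0,0,0.8],[2,-3,40,0,0.8],[2,-3,70,0,0.8],[2,-3,70,0,0.8],[2,-3,70,0,0.8],[2,-3,70,0,0.8]]
  ]
}}

```text
t: 8.4
eef_pos: [655.3, 101.8, 203.4]
tcp_rot: [3.14, -0.0, 1.425]
ft_force: [0.1, 0.3, 1.1]
opening: 0.903
grip_force: 0.0
```

```bash
python3 go.py 658 98.5 157 1.42
```

```text
[-2.9  3.2 46.4  0.3] dist 47.0 j6 0.3
```

Request:
{"op": "step_arm", "data": {
  "plan": [
    [[-3,3,0,0,0.8],[-3,3,20,0,0.8],[-3,3,40,0,0.8],[-3,3,46,0,0.8],[-3,3,46,0,0.8],[-3,3,46,0,0.8],[-3,3,46,0,0.8]]
  ]
}}

```text
t: 8.98
eef_pos: [658.5, 97.8, 157.5]
tcp_rot: [3.139, -0.001, 1.424]
ft_force: [0.4, 0.5, 0.8]
opening: 0.9
grip_force: 0.0
```

```bash
python3 go.py 658 98.5 157 1.42
```

```text
[ 0.6 -0.6  0.5  0.2] dist 1.0 j6 0.3
```

Well centred; close.

Request:
{"op": "step_arm", "data": {
  "plan": [
    [[0,0,0,0,0.5],[0,0,0,0,0.3],[0,0,0,0,0.1],[0,0,0,0,-0.1],[0,0,0,0,-1],[0,0,0,0,-1],[0,0,0,0,-1],[0,0,0,0,-1]]
  ]
}}

```text
t: 9.65
eef_pos: [657.8, 97.8, 155.9]
tcp_rot: [3.142, -0.0, 1.424]
ft_force: [0.0, -0.3, 1.1]
opening: 0.538
grip_force: 30.0
```

```bash
python3 go.py 658 98.5 230 1.42 432 -2 230 1.42
```

```text
[  0.7   0.1 -74.1   0.2] dist 74.0 j6 0.3
[-1.317e+02 -2.088e+02 -7.410e+01  2.000e-01] dist 258.0 j6 0.15
```

Request:
{"op": "step_arm", "data": {
  "plan": [
    [[0,0,-20,0,-1],[0,0,-60,0,-1],[0,0,-74,0,-1],[-26,-41,-74,0,-1],[-50,-80,-74,0,-1],[-74,-117,-74,0,-1],[-98,-155,-74,0,-1],[-120,-190,-74,0,-1]]
  ]
}}

```text
t: 10.32
eef_pos: [465.2, 13.1, 229.6]
tcp_rot: [-3.142, -0.0, 1.424]
ft_force: [0.5, -0.9, 0.4]
opening: 0.538
grip_force: 30.0
```

```bash
python3 go.py 432.3 -1.9 100 1.42
```

```text
[-19.6 -30.4 129.6   0.2] dist 135.0 j6 0.15
```

Request:
{"op": "step_arm", "data": {
  "plan": [
    [[-12,-20,0,0,-1],[-12,-20,40,0,-1],[-12,-20,80,0,-1],[-12,-20,120,0,-1],[-12,-20,150,0,-1],[-12,-20,170,0,-1],[-12,-20,170,0,-1],[-12,-20,170,0,-1]]
  ]
}}

```text
t: 10.98
eef_pos: [445.6, 4.5, 59.6]
tcp_rot: [-3.14, -0.0, 1.424]
ft_force: [-0.1, 0.2, -0.7]
opening: 0.537
grip_force: 30.0
```

```bash
python3 go.py 432.3 -1.9 9 1.42
```

```text
[ -8.3 -12.2  50.6   0.2] dist 53.0 j6 0.15
```

Request:
{"op": "step_arm", "data": {
  "plan": [
    [[-8,-12,0,0,-1],[-8,-12,0,0,-1],[-8,-12,15,0,-1],[-8,-12,30,0,-1],[-8,-12,42,0,-1],[-8,-12,46,0,-1],[-8,-12,48,0,-1],[-8,-12,48,0,-1]]
  ]
}}

```text
t: 11.65
eef_pos: [433.3, -1.6, 12.4]
tcp_rot: [3.141, -0.0, 1.424]
ft_force: [0.4, -0.2, -1.7]
opening: 0.538
grip_force: 30.0
```

```bash
python3 go.py 432.3 -1.9 9 1.42
```

```text
[-0.4 -1.   3.4  0.2] dist 4.0 j6 0.15
```

Request:
{"op": "step_arm", "data": {
  "plan": [
    [[0,-1,1.5,0,-1],[0,-1,3,0,-1],[0,-1,3,0,-1],[0,-1,3,0,0.3],[0,-1,3,0,0.3],[0,-1,3,0,0.3],[0,-1,3,0,0.3],[0,-1,3,0,0.3]]
  ]
}}

```text
t: 12.32
eef_pos: [431.8, -1.5, 8.8]
tcp_rot: [3.141, -0.0, 1.424]
ft_force: [0.4, 0.3, -0.6]
opening: 0.648
grip_force: 0.0
```

Request:
{"op": "step_arm", "data": {
  "plan": [
    [[0,0,-10,0,0.3],[0,0,-30,0,0.3],[0,0,-60,0,0.3],[0,0,-100,0,0.3],[0,0,-140,0,0.3],[0,0,-180,0,0.3],[0,0,-220,0,0.6],[0,0,-220,0,0.6]]
  ]
}}

```text
t: 12.98
eef_pos: [433.8, -1.7, 235.2]
tcp_rot: [3.131, -0.0, 1.424]
ft_force: [-0.5, -0.8, -0.6]
opening: 0.739
grip_force: 0.0
```

```bash
python3 go.py 643.6 1.9 230 1.41
python3 - <<'E'
from h import *
t=shot('top','t4.png');s=shot('side','s4.png')
a=cv2.resize(t[120:275,230:410],(464,400),interpolation=cv2.INTER_CUBIC);b=cv2.resize(s[150:320,230:390],(336,357),interpolation=cv2.INTER_CUBIC)
b=cv2.copyMakeBorder(b,0,43,0,0,cv2.BORDER_CONSTANT)
cv2.imwrite('pics/c4.png',np.hstack([a,b]))
E
```

```text
[ 34.2 207.    5.2   0.8] dist 210.0 j6 0.16
```

View pics/c4.png

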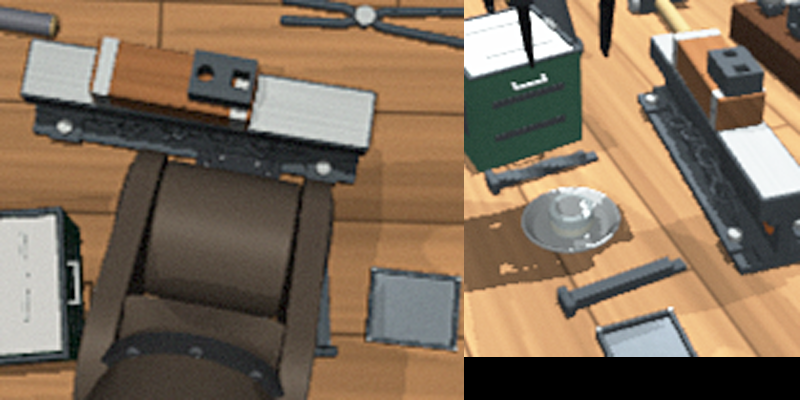

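The tin stands centred in the dish and the spikes have not moved. Next is the bolster, which I can see at crop (223,77).

Request:
{"op": "step_arm", "data": {
  "plan": [
    [[34,207,0,1,0.8],[34,207,0,1,0.8],[34,207,0,1,0.8],[34,207,0,1,0.8],[34,207,0,1,0.8],[34,207,0,1,0.8],[34,207,0,1,0.8],[34,207,0,1,0.8]]
  ]
}}

```text
t: 13.75
eef_pos: [640.4, 2.0, 226.7]
tcp_rot: [-3.138, 0.0, 1.407]
ft_force: [-0.9, -0.1, -0.1]
opening: 0.903
grip_force: 0.0
```

```bash
python3 go.py 643.6 1.9 195 1.41
python3 - <<'E'
from fit import *
import fit
def P4(c,x,y): return ('top',(x+.5)/2.578-.5+230,(y+.5)/2.5806-.5+120) if c=='t' else ('side',(x-464+.5)/2.1-.5+230,(y+.5)/2.1-.5+150)
fit.P=P4
fit.fit('bolster',(46,64,28),150,[('t',194,50,1,1,1),('t',258,60,1,-1,1),('t',253,108,-1,-1,0),('t',188,100,-1,1,0)],(640,0,-.1))
fit.fit('block',(60,170,45),105,[('t',105,37,1,1,1),('t',94,102,-1,1,0),('t',247,122,-1,-1,0)],(640,50,-.1))
E
```

```text
[ 0.5  3.2 31.7 -0.2] dist 32.0 j6 0.16
bolster [ 6.444e+02 -2.000e-01] yaw -0.107
[[0.4, -0.1], [-0.0, -0.8], [-0.8, 0.5], [0.5, 0.4]]
block [653.8  48.8] yaw -0.121
[[-2.1, -1.0], [0.3, -0.1], [1.8, 1.1]]
```

Request:
{"op": "step_arm", "data": {
  "plan": [
    [[0,3,0,-2,0.8],[0,3,35,-2,0.8],[0,3,55,-2,0.8],[0,3,66,-2,0.8],[0,3,70,-2,0.8],[0,3,70,-2,0.8],[0,3,70,-2,0.8]]
  ]
}}

```text
t: 14.33
eef_pos: [644.6, 1.4, 159.9]
tcp_rot: [3.14, -0.0, 1.441]
ft_force: [0.2, 0.3, 0.3]
opening: 0.899
grip_force: 0.0
```

```bash
python3 go.py 644 1 154.5 1.44
```

```text
[-0.4 -0.5  5.4  0.1] dist 5.0 j6 0.13
```

Request:
{"op": "step_arm", "data": {
  "plan": [
    [[0,0,4,0,0.5],[0,0,4,0,0.3],[0,0,4,0,0.1],[0,0,4,0,-0.5],[0,0,4,0,-1],[0,0,4,0,-1],[0,0,4,0,-1],[0,0,4,0,-1]]
  ]
}}

```text
t: 15.0
eef_pos: [643.9, 1.4, 154.9]
tcp_rot: [-3.14, 0.0, 1.442]
ft_force: [-4.6, 0.2, 3.7]
opening: 0.484
grip_force: 29.9
```

```bash
python3 go.py 644 1 230 1.44 536 -110 230 1.5 429.6 -222.7 230 1.497
```

```text
[ -0.4   0.1 -75.1   0.1] dist 75.0 j6 0.13
[-124.4  -92.7  -75.1   -3.4] dist 172.0 j6 -0.13
[-249.9 -183.6  -75.1   -3.2] dist 319.0 j6 -0.4
```

Before lifting I'll re-grip about 9 mm higher, so the fingertips stay above the small tray's walls at release.

Request:
{"op": "step_arm", "data": {
  "plan": [
    [[0,0,0,0,0.2],[0,0,0,0,0.2],[0,0,-9,0,0.2],[0,0,-9,0,0.2],[0,0,-9,0,-1],[0,0,-9,0,-1],[0,0,-9,0,-1],[0,0,-9,0,-1]]
  ]
}}

```text
t: 15.67
eef_pos: [644.2, 1.4, 163.8]
tcp_rot: [-3.141, -0.0, 1.442]
ft_force: [-3.6, 0.1, 1.9]
opening: 0.485
grip_force: 29.9
```

Request:
{"op": "step_arm", "data": {
  "plan": [
    [[0,0,0,0,-1],[0,0,-10,0,-1],[0,0,-40,0,-1],[0,0,-66,0,-1],[-28,-20,-66,0,-1],[-58,-43,-66,-1,-1],[-88,-65,-66,-2,-1],[-118,-87,-66,-3,-1]]
  ]
}}

```text
t: 16.33
eef_pos: [541.5, -105.1, 229.7]
tcp_rot: [-3.141, -0.0, 1.495]
ft_force: [1.1, -0.9, -5.6]
opening: 0.48
grip_force: 29.9
```

```bash
python3 go.py 429.6 -222.7 230 1.497
```

```text
[-1.257e+02 -1.027e+02 -3.000e-01 -1.000e-01] dist 162.0 j6 -0.4
```

Request:
{"op": "step_arm", "data": {
  "plan": [
    [[-30,-24,0,0,-1],[-60,-48,0,0,-1],[-90,-72,0,0,-1],[-125,-102,0,0,-1],[-125,-102,30,0,-1],[-125,-102,70,0,-1],[-125,-102,110,0,-1],[-125,-102,140,0,-1]]
  ]
}}

```text
t: 17.0
eef_pos: [430.8, -221.2, 87.8]
tcp_rot: [-3.141, -0.001, 1.493]
ft_force: [0.4, -0.7, -6.3]
opening: 0.481
grip_force: 29.9
```

```bash
python3 go.py 429.6 -222.7 60 1.497
```

```text
[-1.6 -1.1 27.8 -0.2] dist 28.0 j6 -0.4
```

Request:
{"op": "step_arm", "data": {
  "plan": [
    [[-1,-1,15,0,-1],[-1,-1,35,0,-1],[-1,-1,50,0,-1],[-1,-1,60,0,-1],[-1,-1,60,0,-1],[-1,-1,60,0,-1]]
  ]
}}

```text
t: 17.5
eef_pos: [430.7, -222.2, 29.8]
tcp_rot: [-3.141, -0.0, 1.494]
ft_force: [0.0, -1.1, -5.9]
opening: 0.482
grip_force: 29.9
```

```bash
python3 go.py 429.6 -222.7 18 1.497
```

```text
[-0.6 -1.  11.8 -0.2] dist 12.0 j6 -0.4
```

Request:
{"op": "step_arm", "data": {
  "plan": [
    [[-1,-1,5,0,-1],[-1,-1,8,0,-1],[-1,-1,10,0,-1],[-1,-1,11,0,-1],[-1,-1,11,0,-1]]
  ]
}}

```text
t: 17.92
eef_pos: [429.5, -223.0, 18.8]
tcp_rot: [3.141, -0.0, 1.494]
ft_force: [0.3, 0.8, -5.8]
opening: 0.484
grip_force: 29.9
```

```bash
python3 go.py 429.6 -222.7 18 1.497
```

```text
[ 0.3  0.   0.8 -0.2] dist 1.0 j6 -0.4
```

Request:
{"op": "step_arm", "data": {
  "plan": [
    [[0,0,1,0,-1],[0,0,1,0,-1],[0,0,1,0,0.2],[0,0,1,0,0.2],[0,0,1,0,0.2],[0,0,1,0,0.2],[0,0,-30,0,0.2],[0,0,-70,0,0.6]]
  ]
}}

```text
t: 18.58
eef_pos: [428.4, -222.3, 87.6]
tcp_rot: [-3.137, -0.003, 1.494]
ft_force: [0.3, -0.5, 0.0]
opening: 0.626
grip_force: 0.0
```

Request:
{"op": "step_arm", "data": {
  "plan": [
    [[0,0,-40,0,0.8],[0,0,-80,0,0.8],[0,0,-120,0,0.8],[-40,0,-150,0,0.8],[-80,0,-150,0,0.8],[-120,0,-150,0,0.8],[-150,0,-150,0,1],[-150,0,-150,0,1]]
  ]
}}

```text
t: 19.25
eef_pos: [417.3, -377.6, 238.8]
tcp_rot: [3.141, 0.002, 1.491]
ft_force: [-1.1, -0.0, -0.1]
opening: 0.976
grip_force: 0.0
```

```bash
python3 go.py 650 50 230 1.45
python3 - <<'E'
from h import *
t=shot('top','t5.png');s=shot('side','s5.png')
a=cv2.resize(t[120:270,230:420],(507,400),interpolation=cv2.INTER_CUBIC);b=cv2.resize(s[150:360,270:410],(267,400),interpolation=cv2.INTER_CUBIC)
cv2.imwrite('pics/c5.png',np.hstack([a,b]))
E
```

```text
[445.  197.5   8.8   2.3] dist 487.0 j6 0.2
```

View pics/c5.png

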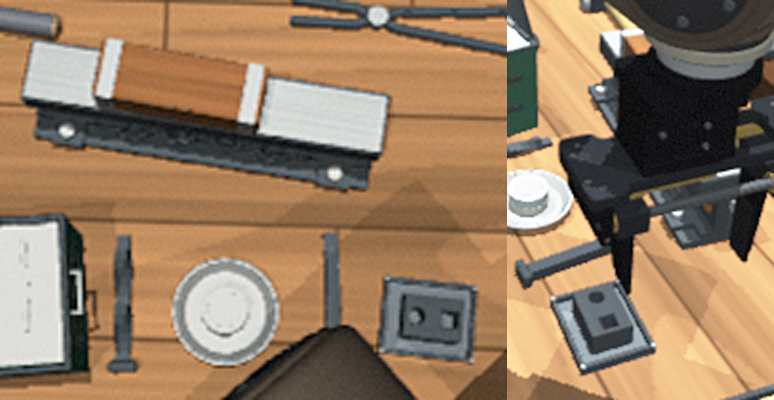

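The bolster lies flat in the small tray, the tin sits in the dish, and the block is alone on the rail. Its top corners in the crop are (107,38), (268,64), (257,124) and (97,97).

Run:
```python
import fit
fit.P=lambda c,x,y:('top',(x+.5)/2.6684-.5+230,(y+.5)/2.6667-.5+120)
fit.fit('block',(60,170,45),105,[('t',107,38,1,1,1),('t',268,64,1,-1,1),('t',257,124,-1,-1,1),('t',97,97,-1,1,1)],(640,50,-.1))
```

```text
block [649.3  48.6] yaw -0.14
[[-1.1, 0.2], [1.2, 0.7], [1.7, -0.3], [-1.7, -0.7]]
```

Request:
{"op": "step_arm", "data": {
  "plan": [
    [[445,197,0,3,1],[445,197,0,3,1],[445,197,0,3,1],[445,197,0,3,1],[445,197,0,3,1],[445,197,0,3,1],[445,197,0,3,1],[445,197,0,3,1]]
  ]
}}

```text
t: 20.02
eef_pos: [576.0, -75.7, 239.1]
tcp_rot: [3.142, -0.0, 1.443]
ft_force: [0.7, -2.1, -0.0]
opening: 1.0
grip_force: 0.0
```

```bash
python3 go.py 649.5 48.5 230 1.43
```

```text
[132.6  57.1   9.1   0.7] dist 145.0 j6 0.22
```

Request:
{"op": "step_arm", "data": {
  "plan": [
    [[132,57,0,0.7,1],[132,57,0,0.7,1],[132,57,0,0.7,1],[132,57,0,0.7,1],[132,57,40,0.7,1],[132,57,60,0.7,1],[132,57,60,0.7,1],[132,57,60,0.7,1]]
  ]
}}

```text
t: 20.68
eef_pos: [648.8, 45.4, 178.7]
tcp_rot: [-3.14, 0.0, 1.43]
ft_force: [-0.4, -0.4, 0.8]
opening: 1.003
grip_force: 0.0
```

```bash
python3 go.py 649.5 48.5 128 1.43
```

```text
[ 3.1  0.3 50.7  0. ] dist 51.0 j6 0.22
```

Request:
{"op": "step_arm", "data": {
  "plan": [
    [[3,0,15,0,1],[3,0,35,0,1],[3,0,50,0,1],[3,0,50,0,0.5],[3,0,50,0,0.3],[3,0,50,0,-1],[3,0,50,0,-1],[3,0,50,0,-1]]
  ]
}}

```text
t: 21.35
eef_pos: [650.4, 47.4, 130.2]
tcp_rot: [3.14, -0.0, 1.429]
ft_force: [0.1, 0.1, 0.1]
opening: 0.709
grip_force: 0.0
```

Request:
{"op": "step_arm", "data": {
  "plan": [
    [[0,0,0,0,-1],[0,0,0,0,-1],[0,0,0,0,-1],[0,0,0,0,-1],[0,0,0,0,-1]]
  ]
}}

```text
t: 21.77
eef_pos: [649.4, 47.5, 129.7]
tcp_rot: [-3.141, -0.0, 1.429]
ft_force: [-4.5, 1.4, 6.0]
opening: 0.628
grip_force: 30.0
```

```bash
python3 go.py 649.5 48.5 230 1.43 553.5 -418.3 230 -0.112
```

```text
[   1.    -0.  -100.3   -0. ] dist 100.0 j6 0.22
[-474.7  -29.2 -100.3   88.3] dist 486.0 j6 1.04
```

Request:
{"op": "step_arm", "data": {
  "plan": [
    [[0,0,-15,0,-1],[0,0,-50,0,-1],[0,0,-90,0,-1],[0,0,-100,0,-1],[-30,-2,-100,7,-1],[-70,-5,-100,14,-1],[-110,-7,-100,21,-1],[-150,-9,-100,28,-1]]
  ]
}}

```text
t: 22.43
eef_pos: [619.0, -100.9, 228.3]
tcp_rot: [-3.141, 0.0, 0.935]
ft_force: [0.9, -0.3, -3.8]
opening: 0.629
grip_force: 30.0
```

```bash
python3 go.py 553.5 -418.3 230 -0.112
```

```text
[-294.3  135.7   -1.7   60. ] dist 324.0 j6 1.04
```

Request:
{"op": "step_arm", "data": {
  "plan": [
    [[-40,18,0,7,-1],[-78,36,0,14,-1],[-116,53,0,21,-1],[-154,71,0,28,-1],[-190,88,0,35,-1],[-226,104,0,42,-1],[-262,121,0,49,-1],[-294,136,0,56,-1]]
  ]
}}

```text
t: 23.1
eef_pos: [555.2, -419.8, 227.9]
tcp_rot: [-3.141, 0.001, -0.044]
ft_force: [0.9, -0.1, -4.4]
opening: 0.628
grip_force: 30.0
```

```bash
python3 go.py 553.5 -418.3 80 -0.112
```

```text
[ -1.8  -1.4 147.9   3.9] dist 148.0 j6 1.04
```

Request:
{"op": "step_arm", "data": {
  "plan": [
    [[-2,-1,0,4,-1],[-2,-1,35,4,-1],[-2,-1,75,4,-1],[-2,-1,115,4,-1],[-2,-1,145,4,-1],[-2,-1,160,4,-1],[-2,-1,160,4,-1],[-2,-1,160,4,-1]]
  ]
}}

```text
t: 23.77
eef_pos: [554.2, -416.1, 67.9]
tcp_rot: [-3.14, 0.001, -0.107]
ft_force: [0.4, -0.8, -3.7]
opening: 0.629
grip_force: 30.0
```

```bash
python3 go.py 553.5 -418.3 28.7 -0.112
python3 - <<'E'
from h import *
t=shot('top','t6.png');s=shot('side','s6.png')
a=cv2.resize(t[140:260,400:510],(367,400),interpolation=cv2.INTER_CUBIC);b=cv2.resize(s[280:400,340:510],(430,303),interpolation=cv2.INTER_CUBIC)
b=cv2.copyMakeBorder(b,0,97,0,0,cv2.BORDER_CONSTANT)
cv2.imwrite('pics/c6.png',np.hstack([a,b]))
E
```

```text
[-0.5  2.2 39.2  0.3] dist 39.0 j6 1.04
```

View pics/c6.png

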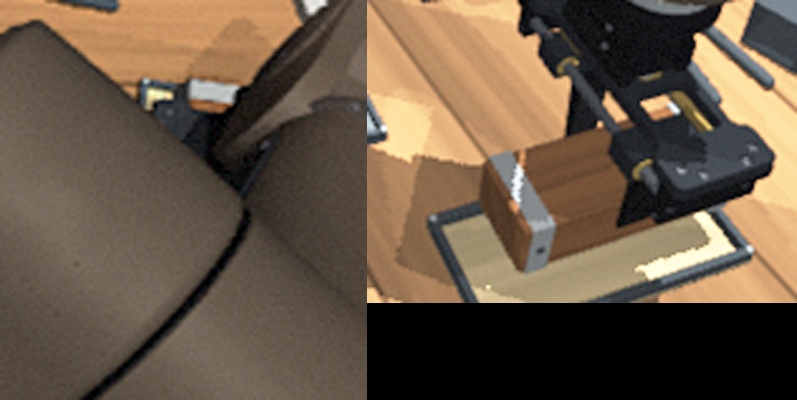

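The block is level and lined up above the tray, so I'll lower it.

Request:
{"op": "step_arm", "data": {
  "plan": [
    [[0,2,12,0.3,-1],[0,2,24,0.3,-1],[0,2,32,0.3,-1],[0,2,35,0.3,-1],[0,2,37,0.3,-1],[0,2,37,0.3,-1],[0,2,37,0.3,-1]]
  ]
}}

```text
t: 24.45
eef_pos: [554.4, -418.4, 31.9]
tcp_rot: [3.142, -0.0, -0.112]
ft_force: [1.1, -0.1, -4.2]
opening: 0.63
grip_force: 30.0
```

```bash
python3 go.py 553.5 -418.3 28.7 -0.112
```

```text
[-0.9 -0.   3.2  0. ] dist 3.0 j6 1.04
```

Request:
{"op": "step_arm", "data": {
  "plan": [
    [[-1,0,2,0,-1],[-1,0,3,0,-1],[-1,0,3,0,-1],[-1,0,3,0,0.6],[-1,0,3,0,0.6],[-1,0,3,0,0.6],[-1,0,3,0,0.6],[-1,0,3,0,0.6]]
  ]
}}

```text
t: 25.12
eef_pos: [553.4, -418.3, 29.1]
tcp_rot: [3.141, -0.0, -0.112]
ft_force: [-0.1, 0.6, 0.3]
opening: 0.793
grip_force: 0.0
```

Request:
{"op": "step_arm", "data": {
  "plan": [
    [[0,0,-10,0,0.6],[0,0,-40,0,0.6],[0,0,-80,0,0.6],[0,0,-120,0,0.6],[0,0,-160,0,0.6],[0,0,-200,0,0.6],[0,0,-240,0,0.6],[0,0,-260,0,0.6]]
  ]
}}

```text
t: 25.78
eef_pos: [553.7, -418.6, 295.5]
tcp_rot: [3.138, -0.006, -0.112]
ft_force: [0.2, -0.2, -0.2]
opening: 0.798
grip_force: 0.0
```

Request:
{"op": "step_arm", "data": {
  "plan": [
    [[40,-40,0,0,0.6],[70,-80,0,0,0.6],[100,-120,0,0,0.6],[120,-160,0,0,0.6],[120,-200,0,0,0.6],[120,-240,0,0,0.6],[120,-240,0,0,0.6],[120,-240,0,0,0.6]]
  ]
}}

```text
t: 26.45
eef_pos: [700.3, -187.5, 289.9]
tcp_rot: [-3.141, -0.001, -0.107]
ft_force: [-0.9, 0.4, 0.1]
opening: 0.799
grip_force: 0.0
```

Run:
```python
from h import *
t=shot('top','t7.png');s=shot('side','s7.png')
a=cv2.resize(t[120:280,190:490],(750,400),interpolation=cv2.INTER_CUBIC)
cv2.imwrite('pics/c7.png',a)
b=cv2.resize(s[120:400,210:530],(686,600),interpolation=cv2.INTER_CUBIC);cv2.imwrite('pics/c8.png',b)
```

```text
(no output)
```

View pics/c7.png

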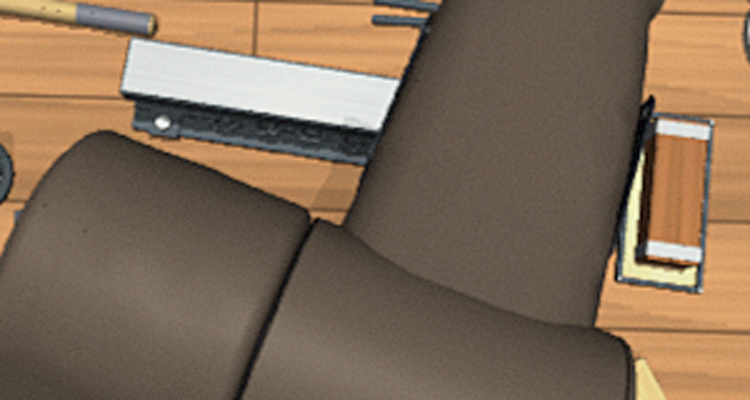

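View pics/c8.png

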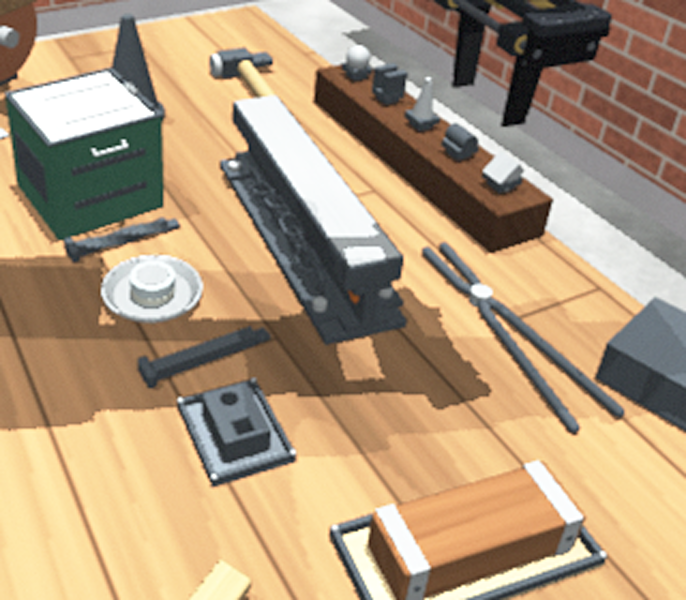

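Everything is in place and the anvil is clear: the block is flat in the long tray, the tin and bolster are seated, and the spikes have not moved. I'll check the block's centre once, then hand in.

```bash
python3 -c "
from h import *
print(at('top',190+681/2.5,120+190/2.5,49))
print(env.job_done())"
```

```text
[ 557.5 -423.9]
the job is handed in; nothing more can be done
None
```

The rail anvil is clear and the job is handed in at about 26 s. The tin is in the dish, the bolster and block are flat in their trays, the bar end is in the scrap box under the shut flap, and the spikes were left alone; the hand-in returned no verdict.

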